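Put the thickness ring and handle on a rolling pin

ROBOT

A 6-joint arm with a two-finger parallel gripper is mounted at the origin on the work surface. World frame = base frame: x ahead of the robot, y to its left, z up, the work surface at z = 0. Lengths are in mm, angles in rad, forces in N, time in s.
With the tool pointing down it reaches from about 400 to 925 mm from the base axis. Payload 12.5 kg.
Tool frame: the origin (TCP) lies on the mounting face of the last link; the fingertips stand 190 mm ahead of it and the grasp point (between the pads) lies 171 mm ahead of it; z points along the fingers, y is the line along which they close (so a half turn about z gives the same grasp; the last joint's range is limited). The gripper opens to 95 mm and grips with 3 to 60 N. Pads are 20 mm wide; open, the fingers measure 119 mm over their backs; the gripper's body (75 mm by 180 mm) begins 59 mm behind the grasp point.
Start: joints at [-0.106, 0.491, 1.559, -0, 1.092, -0.106], TCP at [625, 0.023, 404.761] pointing down, gripper open.
Joint ranges: [-3.1, 3.1], [-0.84, 2.19], [0.05, 2.79], [-1.13, 4.28], [0.06, 2.93], [-2.69, 2.69]. Speed limits (rad/s): [2.22, 2.22, 2.79, 3.14, 3.14, 3.14].

INTERFACE

Orientations are given as [roll, pitch, yaw] about the fixed x, y, z axes, in that order (R = Rz(yaw) Ry(pitch) Rx(roll)).
In Python, from cell import env gives the robot as it stands.
- The arm moves only by the tool carry_out, never from a script. Its argument "series" is a list of rows, each a list of 5 numbers: the shift along the tool's x, y, z in m, then the turn about the tool's z in degrees, then the opening, from 0 (shut) to 1 (fully open). A call has 1 to 20 rows; each row is the pose to reach, as a shift and turn from the pose commanded when the call began, along the tool's axes at that moment; what a row does not reach only later rows make up. A row lasts 1/8 s, in which the tool goes at most 62.5 mm and 10.7 degrees, less where a joint would pass 70% of its speed; a pose out of reach is approached as far as the arm can. A call with a gripper value outside its range is refused whole. The fingers move at their own pace and stop on an object; the grip force is fixed at half the most. Time passes only in rows, so rows that repeat a pose let the fingers close. It gives the time, the measured TCP pose, the force, the opening and the grip force at its end, in the units of the state.
- env.state(): the state, without advancing time (a new reading comes with each control period).
- env.read_camera(name): name is "scene" or "side" or "wrist"; returns (picture, depth): 400x640x3 uint8, red, green, blue; 400x640 float32, mm along the optical axis (not along the pixel's ray), 0 where there is no reading.
- env.get_calibration(name): a dict with "intrinsics" (3x3 intrinsics, pixels), "cam_to_world" (4x4, takes a point from camera to world coordinates); the wrist camera has in their place "T_tool_cam" (4x4, takes a point from camera to tool coordinates, whose origin is the TCP and whose axes are the flange's). Camera axes: x right, y up, looking along -z (the intrinsics and any distortion apply to the point x, -y, -z); pixel columns grow to the right and rows downward; lengths in mm; the calibration is good to about 2 mm. A picture is of the moment at which its call begins: read the wrist's pose just before it. get_calibration takes no time and is no camera call.
- env.job_done(): hands the job in; it is judged then, once.
The state is a dict: "t": time; "joints": joint angles; "qvel": joint speeds; "tau": joint torques, N m; "eef_pos": TCP position; "tcp_rot": TCP orientation; "ft_force": force on the tool from outside, world axes, zero at the start; "moment": the same for the moment, N m; "opening": opening from 0.0 (shut) to 1.0 (fully open); "grip_force": force on a finger pad.
Only numpy, scipy, OpenCV 4.12 (cv2) and the standard library are available. Lean on these libraries where they do the work, as an engineer would, in place of code of your own. Each camera call takes 0.05 s, during which the arm holds its last target. There are 200 camera calls.

TASK

The rolling pin on the stand is missing its fittings at the bare axle end. Thread the large ring onto the axle first, then the narrow sleeve, and then fit the wooden handle over the end of the axle, everything pushed fully home with no gaps, like the finished far end. Leave the medium ring in the rack and do not disturb the other things on the table.

Things in the scene. Friction and masses are not known exactly. Their poses are not given: they have to be found in the camera images.
- axle_root (a point): Rolling pin, light wood, fixed level on a white stand; barrel 50 mm in diameter, 200 mm long. This point: on its axis at the bare end face (shoulder), 85 mm above the table; +y into the barrel, -y out along the bare steel axle, z up. Finished, along -y from here: large ring 0 to 22 mm, sleeve 22 to 50, handle 50 to 104. The far end already carries such fittings.
- axle_tip (a point): Free end of the bare axle, on its axis, 76 mm along -y from axle_root; same axes. The axle is 12 mm in diameter, its last 6 mm tapering to 6.4 mm. A part let go on it drops 2 mm until its bore rests on the axle and stays there.
- rack: White plastic rack, fixed: base 80 x 290 x 12 mm, origin mid-underside. Two 8 mm dowels along its y, 16 mm apart between centres, axes 50 mm above the table, end posts 56 mm high. The four loose parts lie on the dowels, centred across them, in any order along y, about 62 mm apart, bores along the rack's y. They can turn about their own axes.
- large_ring_centre (a point): Centre of the large ring: light wood, 64 mm outside diameter, 22 mm long along its bore, through bore 16 mm in diameter along its own y. It can turn about y. Starts with its centre 85 mm above the table.
- sleeve_centre (a point): Centre of the narrow sleeve: light wood, 34 mm outside diameter, 28 mm long, through bore 16 mm along its own y. Starts with its centre 69 mm above the table.
- handle_centre (a point): Centre of the handle: light wood, 40 mm outside diameter, 54 mm long along its own y, domed over the last 8 mm at its -y end. Its +y end (27 mm from here) is open: blind bore 16 mm in diameter, 32 mm deep. On the rack the open end points along the rack's +y, roughly the way axle_root's +y points. Can turn about y. Starts with its centre 73 mm above the table.
- medium_ring_centre (a point): Centre of the medium ring: 54 mm outside diameter, 14 mm long, bore 16 mm along its own y. Not needed: it stays in the rack.
- cutter: Bystander: round steel cookie cutter, 60 mm in diameter, 28 mm high, on the table; origin at its underside.
- brush: Bystander: pastry brush lying on the table, 190 mm long along its x; origin at its underside.
- shaker: Bystander: small glass jar, 42 mm in diameter, 85 mm high; origin at its underside.
Not all that is in view belongs to the job. Leave any blue or yellow look-alike of the part that bears sleeve_centre alone.

How it is judged (in metres and radians):
On the way, in this order (a step that is already met when the one before it is completed fails the run):
1. the large ring is threaded onto the axle (y of large_ring_centre in the frame of axle_root between -0.06 and 0 m and x of large_ring_centre in the frame of axle_root between -0.005 and 0.005 m and z of large_ring_centre in the frame of axle_root between -0.005 and 0.005 m and angle between the y axis of large_ring_centre and the y axis of axle_root, either way round below 0.25 rad), for 0.2 s.
2. then the sleeve is threaded onto the axle (y of sleeve_centre in the frame of axle_root between -0.064 and 0 m and x of sleeve_centre in the frame of axle_root between -0.005 and 0.005 m and z of sleeve_centre in the frame of axle_root between -0.005 and 0.005 m and angle between the y axis of sleeve_centre and the y axis of axle_root, either way round below 0.25 rad), for 0.2 s.
3. then the handle is on the end of the axle (y of handle_centre in the frame of axle_root between -0.092 and 0 m and x of handle_centre in the frame of axle_root between -0.005 and 0.005 m and z of handle_centre in the frame of axle_root between -0.005 and 0.005 m and angle between the y axis of handle_centre and the y axis of axle_root, either way round below 0.25 rad), for 0.2 s.
At the end, for the whole second after the job is handed in: From the barrel: large ring, sleeve, handle, centres 7 to 15.5, 32 to 40.5 and 72 to 82.5 mm out from the shoulder along the axle, each within 5 mm of its axis sideways and in height, bores within 0.25 rad of it, parts at rest (under 0.02 m/s) (y of large_ring_centre in the frame of axle_root between -0.0155 and -0.007 m and x of large_ring_centre in the frame of axle_root between -0.005 and 0.005 m and z of large_ring_centre in the frame of axle_root between -0.005 and 0.005 m and angle between the y axis of each of large_ring_centre, sleeve_centre, handle_centre and the y axis of axle_root, either way round below 0.25 rad and y of sleeve_centre in the frame of axle_root between -0.0405 and -0.032 m and x of sleeve_centre in the frame of axle_root between -0.005 and 0.005 m and z of sleeve_centre in the frame of axle_root between -0.005 and 0.005 m and y of handle_centre in the frame of axle_root between -0.0825 and -0.072 m and x of handle_centre in the frame of axle_root between -0.005 and 0.005 m and z of handle_centre in the frame of axle_root between -0.005 and 0.005 m and linear speed of each of large_ring, sleeve, handle below 0.02 m/s); the robot touches nothing.
It fails at once if the medium ring is moved more than 20 mm (distance of medium_ring_centre from where it was at the start of the episode above 0.02 m).
It fails at once if a bystander (cutter, brush, shaker) is moved more than 25 mm (distance of any of cutter, brush, shaker from where it was at the start of the episode above 0.025 m).
It also fails if it takes over 70 s, if anything falls off the work surface, if the arm or the gripper's body presses on something with over 40 N, if the wrist force passes 120 N, or if a joint passes its speed limit or range.

## Working session

There is one attempt and no reset: what is moved stays moved. The work goes in short steps, Python scripts to look and compute and a tool call to move; the robot and the scene stay as the last step left them, time stands still between calls to the robot, and variables do not carry over. Pictures are saved under pics/ and viewed, at most 13 in all, crops included, and the job is handed in when it is done.

Besides the shell and the picture viewer there is one more tool, called after "Emit:" in YAML: its name, and indented under it one key for each argument. carry_out: Moves the arm, as the interface text tells. Its arguments: {"type":"object","properties":{"series":{"type":"array","items":{"type":"array","items":{"type":"number"}}}},"required":["series"]}

```bash
mkdir -p pics; ls
python3 - <<'E'
from cell import env
import cv2,numpy as np
s=env.state();print(s)
for n in ["scene","side","wrist"]:
    p,d=env.read_camera(n);cv2.imwrite(f"pics/{n}0.png",p[:,:,::-1]);np.savez(f"pics/{n}0.npz",p=p,d=d)
    print(n,{k:np.round(v,3).tolist() if not isinstance(v,str) else v for k,v in env.get_calibration(n).items()})
E
```

```text
pics
{'t': 0.0, 'joints': array([-1.05609894e-01,  4.91576958e-01,  1.55947952e+00,  2.89347175e-05,
        1.09171011e+00, -1.05580812e-01]), 'qvel': array([-0.00011846,  0.00180734, -0.00090058,  0.00099106,  0.00121365,
       -0.00122851]), 'tau': array([-9.52334158e-04, -6.12640929e+01, -2.58175153e+01,  6.92750537e-02,
        4.83079045e-02, -1.38641695e-05]), 'eef_pos': array([6.24960713e+02, 2.28154108e-02, 4.04140459e+02]), 'tcp_rot': array([-3.14042796e+00, -1.49233275e-04,  1.57075380e+00]), 'ft_force': array([1.07990889, 0.80212296, 0.01670349]), 'moment': array([-0.00516629,  0.027181  ,  0.0513718 ]), 'grip_force': 0.0, 'opening': 1.0050130989698889}
scene {'intrinsics': [[450.022, 0.0, 316.168], [0.0, 450.022, 201.305], [0.0, 0.0, 1.0]], 'cam_to_world': [[-0.263, -0.654, 0.709, 1173.367], [0.965, -0.179, 0.193, 101.792], [0.001, 0.735, 0.678, 754.161], [0.0, 0.0, 0.0, 1.0]]}
side {'intrinsics': [[363.192, 0.0, 318.203], [0.0, 363.192, 200.633], [0.0, 0.0, 1.0]], 'cam_to_world': [[0.911, 0.263, -0.317, 199.381], [-0.412, 0.604, -0.682, -693.041], [0.012, 0.752, 0.659, 679.254], [0.0, 0.0, 0.0, 1.0]]}
wrist {'intrinsics': [[316.878, 0.0, 317.807], [0.0, 316.878, 202.744], [0.0, 0.0, 1.0]], 'T_tool_cam': [[-0.001, 0.965, 0.261, 72.33], [1.0, 0.001, 0.0, 1.433], [0.0, 0.261, -0.965, 19.434], [0.0, 0.0, 0.0, 1.0]]}
```

View pics/scene0.png

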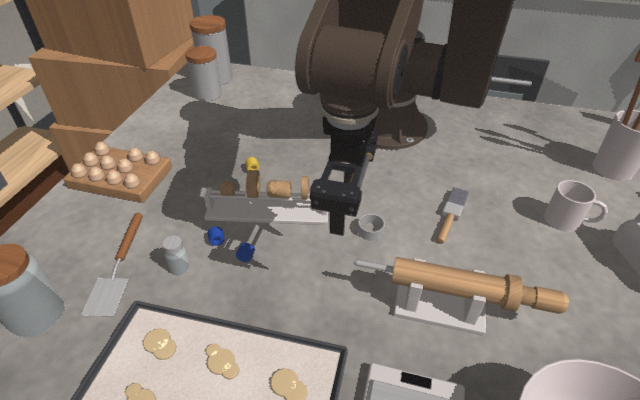

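View pics/side0.png

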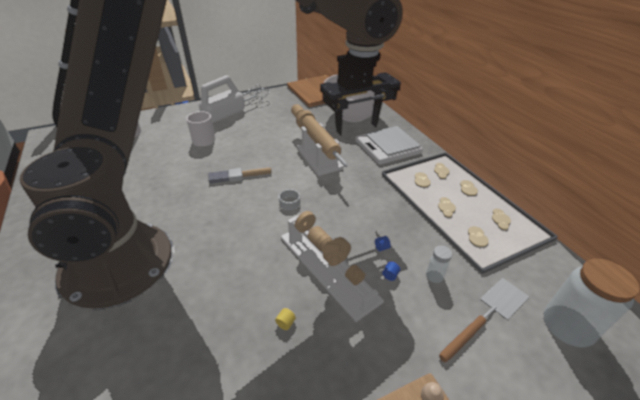

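View pics/wrist0.png

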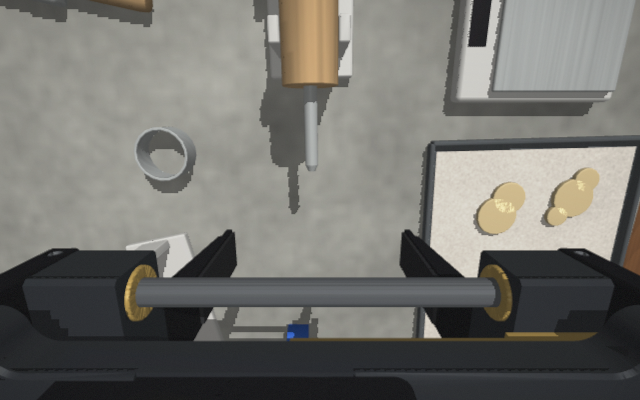

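The scene view shows the rack at left: sleeve (228,188), ring (252,183), handle (280,187) and ring (305,187). The rolling pin's bare axle tip is at (358,264). In the wrist view the axle runs from the shoulder at (311,87) to the tip at (312,168). Next I get rough positions.

```bash
cat > h.py <<'E'
import numpy as np, cv2
from scipy.spatial.transform import Rotation as R
from cell import env
def tool(s):
    T=np.eye(4);T[:3,:3]=R.from_euler('xyz',s['tcp_rot']).as_matrix();T[:3,3]=s['eef_pos'];return T
def c2w(n,s=None):
    c=env.get_calibration(n)
    return (c['cam_to_world'] if n!='wrist' else tool(s)@c['T_tool_cam']),c['intrinsics']
def ray(u,v,T,K):
    d=np.array([(u-K[0,2])/K[0,0],-(v-K[1,2])/K[1,1],-1.]);return T[:3,3],T[:3,:3]@d
def onz(u,v,z,T,K):
    o,d=ray(u,v,T,K);return o+d*(z-o[2])/d[2]
def two(r1,r2):
    (o1,d1),(o2,d2)=r1,r2
    a=np.linalg.lstsq(np.c_[d1,-d2],o2-o1,rcond=None)[0];p,q=o1+a[0]*d1,o2+a[1]*d2
    return (p+q)/2,np.linalg.norm(p-q)
def cloud(d,T,K):
    v,u=np.mgrid[:400,:640];P=np.stack([(u-K[0,2])/K[0,0]*d,-(v-K[1,2])/K[1,1]*d,-d],-1)
    return P@T[:3,:3].T+T[:3,3]
E
python3 - <<'E'
from h import *
s=env.state()
for n,pts in dict(scene=[(228,188),(252,183),(280,187),(305,187),(360,264),(395,268),(371,228),(176,255)],side=[(355,273),(338,250),(320,238),(305,220),(343,162),(337,152),(290,200)],wrist=[(312,165),(311,92)]).items():
    T,K=c2w(n,s);d=np.load(f"pics/{n}0.npz")['d'];P=cloud(d,T,K)
    for u,v in pts: print(n,u,v,P[v,u].round(0))
E
```

```text
scene 228 188 [ 478. -296.   80.]
scene 252 183 [ 476. -235.  107.]
scene 280 187 [ 454. -178.   89.]
scene 305 187 [ 447. -121.   97.]
scene 360 264 [623.  39.  87.]
scene 395 268 [631. 104. 106.]
scene 371 228 [440.  34.   1.]
scene 176 255 [ 679. -323.   65.]
side 355 273 [ 463. -310.   84.]
side 338 250 [ 451. -255.  102.]
side 320 238 [ 436. -198.   89.]
side 305 220 [ 426. -135.   92.]
side 343 162 [614.  37.  92.]
side 337 152 [623.  93.  89.]
side 290 200 [454.  43.   1.]
wrist 312 165 [621.  29.  91.]
wrist 311 92 [620.  94.  91.]
```

Emit:
carry_out:
  series:
    - [-0.28,-0.175,-0.06,-9.5,1]
    - [-0.28,-0.175,-0.06,-9.5,1]
    - [-0.28,-0.175,-0.06,-9.5,1]
    - [-0.28,-0.175,-0.06,-9.5,1]
    - [-0.28,-0.175,-0.06,-9.5,1]
    - [-0.28,-0.175,-0.06,-9.5,1]
    - [-0.28,-0.175,-0.06,-9.5,1]
    - [-0.28,-0.175,-0.06,-9.5,1]

```text
t: 1.15
eef_pos: [450.3, -279.4, 464.4]
tcp_rot: [-3.141, -0.001, 1.737]
ft_force: [0.2, -0.0, 0.6]
opening: 0.998
grip_force: 0.0
```

Run:
```python
from h import *
s=env.state();print(s['t'],s['eef_pos'],s['tcp_rot'],abs(s['qvel']).max())
p,d=env.read_camera('wrist');cv2.imwrite("pics/w1.png",p[:,:,::-1]);np.savez("pics/w1.npz",p=p,d=d,pos=s['eef_pos'],rot=s['tcp_rot'])
```

```text
1.15 [ 450.28718477 -279.44619532  464.44307173] [-3.14147671e+00 -5.23451660e-04  1.73676870e+00] 0.01440503620278753
```

View pics/w1.png

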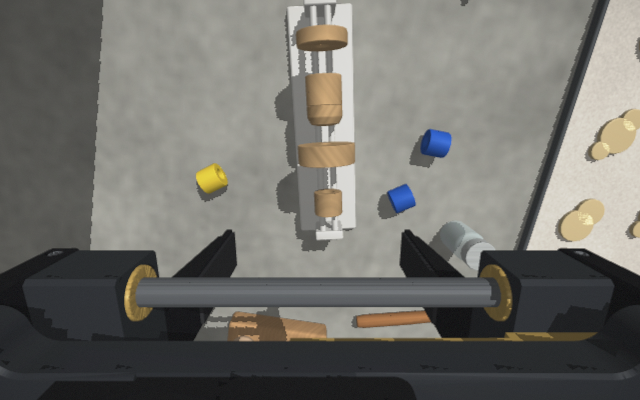

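Top to bottom in the wrist view: narrower ring (321,38), which is the medium one; handle (324,98) with its dome toward -y; wider ring (326,154), which is the large one; sleeve (328,202). The blue and yellow look-alikes are off the rack. I take a second view for height.

Emit:
carry_out:
  series:
    - [0.0,0.08,0.03,0,1]
    - [0.0,0.08,0.03,0,1]
    - [0.0,0.08,0.03,0,1]
    - [0.0,0.08,0.03,0,1]

```text
t: 1.7
eef_pos: [528.5, -266.4, 435.0]
tcp_rot: [-3.141, -0.0, 1.737]
ft_force: [0.1, 0.1, -0.3]
opening: 0.998
grip_force: 0.0
```

```bash
cat > meas.py <<'E'
from h import *
def parts(f,yaw,names=('sleeve','large','handle','medium')):
    z=np.load(f);s=dict(eef_pos=z['pos'],tcp_rot=z['rot']);T,K=c2w('wrist',s);P=cloud(z['d'],T,K)
    hsv=cv2.cvtColor(z['p'],cv2.COLOR_RGB2HSV)
    m=((P[...,2]>58)&(P[...,2]<130)&(hsv[...,1]>60)&(z['d']>0)&(np.hypot(P[...,0]-450,P[...,1]+215)<150)).astype(np.uint8)
    m[225:]=0
    n,l,st,c=cv2.connectedComponentsWithStats(m);out=[]
    ex=np.array([np.cos(yaw),np.sin(yaw)]);ey=np.array([-ex[1],ex[0]])
    for i in range(1,n):
        if st[i,4]<150: continue
        q=P[l==i];top=np.percentile(q[:,2],98);t=q[q[:,2]>top-4]
        a=t[:,:2]@ey;b=t[:,:2]@ex; lx=q[:,:2]@ex
        y0,y1=np.percentile(a,[1,99]);xm=(b.min()+b.max())/2
        out.append(dict(px=c[i],ray=ray(*c[i],T,K),top=top,len=y1-y0,wid=np.ptp(lx),c=ex*xm+ey*(y0+y1)/2))
    return sorted(out,key=lambda o:o['c'][1])
E
python3 - <<'E'
from meas import *
s=env.state();print(s['t'],s['eef_pos'],s['tcp_rot'])
p,d=env.read_camera('wrist');cv2.imwrite("pics/w2.png",p[:,:,::-1]);np.savez("pics/w2.npz",p=p,d=d,pos=s['eef_pos'],rot=s['tcp_rot'])
A,B=parts('pics/w1.npz',.166),parts('pics/w2.npz',.166)
for o in A+B: print(o['px'].round(),o['c'].round(1),*[round(float(o[k]),1) for k in('top','len','wid')])
for a,b in zip(A,B): print('tri',*two(a['ray'],b['ray']))
c=np.array([o['c'] for o in A]);print('yaw',[-np.polyfit(np.array([o['c'] for o in X])[:,1],np.array([o['c'] for o in X])[:,0],1)[0] for X in(A,B)])
E
```

```text
1.7 [ 528.50629046 -266.42672147  434.98189223] [-3.14136344e+00 -3.81061741e-05  1.73737751e+00]
[328. 202.] [ 467.9 -304.6] 87.3 26.8 32.9
[326. 154.] [ 454.5 -245.3] 118.4 21.6 62.2
[324.  98.] [ 442.3 -187.6] 93.6 49.4 39.3
[321.  38.] [ 429.7 -129.4] 107.9 13.2 51.7
[259. 209.] [ 468.  -304.3] 87.4 27.1 33.3
[249. 157.] [ 456.3 -244.6] 118.5 21.7 61.7
[247.  96.] [ 442.7 -186.7] 93.6 48.5 38.6
[238.  29.] [ 430.6 -129.2] 108.0 13.7 52.1
tri [ 468.19443804 -305.1900777    70.97172493] 0.0365425458002359
tri [ 455.16015472 -245.4855663    90.79725472] 3.0309874464638e-05
tri [ 442.67892284 -186.71952108   74.58479208] 0.4291440702585103
tri [ 430.0568414  -128.52262657   82.91758382] 0.20779006309020284
yaw [np.float64(0.217734055534601), np.float64(0.21610309538119402)]
```

Emit:
carry_out:
  series:
    - [0.033,-0.069,0.08,-2.85,1]
    - [0.033,-0.069,0.08,-2.85,1]
    - [0.033,-0.069,0.08,-2.85,1]
    - [0.033,-0.069,0.08,-2.85,1]
    - [0.033,-0.069,0.12,-2.85,1]
    - [0.033,-0.069,0.15,-2.85,1]
    - [0.033,-0.069,0.179,-2.85,1]
    - [0.033,-0.069,0.179,-2.85,1]
    - [0.033,-0.069,0.179,-2.85,1]

```text
t: 2.88
eef_pos: [456.1, -246.0, 257.1]
tcp_rot: [3.14, 0.002, 1.786]
ft_force: [-0.5, -0.6, 0.1]
opening: 1.001
grip_force: 0.0
```

Run:
```python
from h import *
# axle from first wrist image: edges of the steel in rows, cast to z=85
z=np.load('pics/wrist0.npz');s=dict(eef_pos=np.array([624.96,.02,404.14]),tcp_rot=np.array([-3.1404,-.00015,1.57075]))
T,K=c2w('wrist',s);P=cloud(z['d'],T,K);m=(P[...,2]>70)&(P[...,2]<105)&(abs(P[...,0]-620)<40)
for v in list(range(80,180,8))+[160,164,168,170,172]:
    u=np.where(m[v])[0]
    if len(u): print(v,u.min(),u.max(),onz((u.min()+u.max())/2,v,85,T,K).round(1),P[v,u,2].max().round(1))
```

```text
80 282 337 [618.4 103.9  85. ] 104.8
88 303 316 [618.4  97.2  85. ] 93.0
96 303 316 [618.3  90.5  85. ] 91.5
104 304 316 [618.7  83.6  85. ] 92.3
112 304 316 [618.7  76.6  85. ] 92.1
120 304 316 [618.6  69.6  85. ] 92.4
128 304 316 [618.6  62.5  85. ] 92.1
136 304 316 [618.5  55.3  85. ] 91.8
144 305 317 [619.4  47.9  85. ] 92.0
152 305 317 [619.4  40.5  85. ] 91.3
160 305 317 [619.3  33.   85. ] 92.3
168 307 315 [619.3  25.4  85. ] 90.6
160 305 317 [619.3  33.   85. ] 92.3
164 305 317 [619.3  29.2  85. ] 92.3
168 307 315 [619.3  25.4  85. ] 90.6
170 309 314 [619.7  23.5  85. ] 89.9
```

Emit:
carry_out:
  series:
    - [0,0,0,0,0.5]
    - [0,0,0,0,0.5]
    - [0,0,0,0,0.5]
    - [0,0,0,0,0.5]
    - [0,0,0,0,0.5]

```text
t: 3.5
eef_pos: [455.4, -245.6, 255.9]
tcp_rot: [3.141, 0.0, 1.786]
ft_force: [-0.5, -0.9, 4.5]
opening: 0.663
grip_force: 30.0
```

Emit:
carry_out:
  series:
    - [0,0,-0.04,0,0.5]
    - [0,0,-0.075,0,0.5]
    - [0.05,0.053,-0.075,3,0.5]
    - [0.09,0.098,-0.075,6,0.5]
    - [0.13,0.141,-0.075,9,0.5]
    - [0.17,0.184,-0.075,11.46,0.5]
    - [0.195,0.211,-0.075,11.46,0.5]
    - [0.195,0.211,-0.075,11.46,0.5]
    - [0.195,0.211,-0.075,11.46,0.5]
    - [0.195,0.211,-0.075,11.46,0.5]

```text
t: 4.75
eef_pos: [619.4, -11.1, 330.8]
tcp_rot: [-3.141, 0.0, 1.585]
ft_force: [-0.3, 0.1, -0.9]
opening: 0.666
grip_force: 30.0
```

Run:
```python
from h import *
s=env.state();print(s['t'],s['eef_pos'],s['tcp_rot'],s['opening'],s['ft_force'])
p,d=env.read_camera('wrist');cv2.imwrite("pics/w3.png",p[:,:,::-1]);np.savez("pics/w3.npz",p=p,d=d,pos=s['eef_pos'],rot=s['tcp_rot'])
T,K=c2w('wrist',s);P=cloud(d,T,K);m=(P[...,2]>70)&(P[...,2]<105)&(abs(P[...,0]-620)<40)&(P[...,1]>15)
for v in range(0,240,8):
    u=np.where(m[v])[0]
    if len(u): print(v,u.min(),u.max(),onz((u.min()+u.max())/2,v,85,T,K).round(1),P[v,u,2].max().round(1))
```

```text
4.75 [619.36719273 -11.0799213  330.76558352] [-3.14131035e+00  5.74415918e-05  1.58503019e+00] 0.6662708425542373 [-0.34113816  0.11372888 -0.9035401 ]
0 264 370 [618.2 132.6  85. ] 104.8
8 278 356 [618.3 128.1  85. ] 104.9
16 278 356 [618.4 123.5  85. ] 104.9
24 279 356 [618.7 119.   85. ] 104.7
32 279 355 [618.5 114.3  85. ] 104.3
40 279 355 [618.5 109.6  85. ] 104.9
48 279 355 [618.6 104.9  85. ] 104.4
56 280 354 [618.6 100.   85. ] 92.0
64 309 326 [619.   95.2  85. ] 92.5
72 309 326 [619.1  90.2  85. ] 92.5
80 309 326 [619.2  85.2  85. ] 92.3
88 309 326 [619.2  80.2  85. ] 92.5
96 309 326 [619.3  75.1  85. ] 92.4
104 309 325 [619.   69.9  85. ] 91.9
112 309 325 [619.1  64.6  85. ] 92.0
120 309 325 [619.2  59.3  85. ] 92.5
128 309 325 [619.2  53.9  85. ] 92.4
136 309 325 [619.3  48.5  85. ] 92.1
144 309 325 [619.4  43.   85. ] 92.3
152 309 325 [619.4  37.4  85. ] 91.9
160 309 325 [619.5  31.7  85. ] 92.5
168 312 323 [619.9  26.   85. ] 91.2
```

View pics/w3.png

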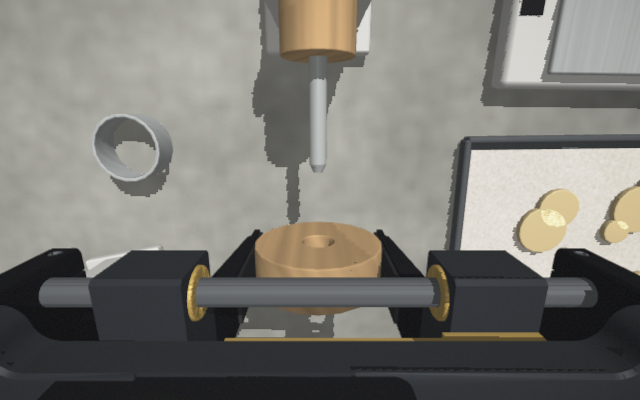

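The view shows the ring held level with its bore at (319,241), the axle tip at (318,170) and the shoulder near row 56. I lower to axle height and compare bore and axle in the same view.

Emit:
carry_out:
  series:
    - [0,0,0.04,0,0.5]
    - [0,0,0.075,0,0.5]
    - [0,0,0.075,0,0.5]
    - [0,0,0.075,0,0.5]

```text
t: 5.3
eef_pos: [620.1, -10.5, 257.0]
tcp_rot: [3.14, 0.0, 1.586]
ft_force: [0.4, 0.5, 0.2]
opening: 0.666
grip_force: 30.0
```

Run:
```python
from h import *
s=env.state();print(s['t'],s['eef_pos'],s['tcp_rot'],s['opening'],s['ft_force'])
p,d=env.read_camera('wrist');cv2.imwrite("pics/w4.png",p[:,:,::-1]);np.savez("pics/w4.npz",p=p,d=d,pos=s['eef_pos'],rot=s['tcp_rot'])
T,K=c2w('wrist',s);P=cloud(d,T,K);L=(P-s['eef_pos'])@tool(s)[:3,:3]
hsv=cv2.cvtColor(p,cv2.COLOR_RGB2HSV);m=(P[...,2]>75)&(P[...,2]<105)&(abs(P[...,0]-620)<40)&(P[...,1]>10)&(hsv[...,1]<70)
for v in range(0,240,10):
    u=np.where(m[v])[0]
    if len(u): print(v,u.min(),u.max(),onz((u.min()+u.max())/2,v,85,T,K).round(1),P[v,u,2].max().round(1))
w=(hsv[...,1]>60)&(abs(L[...,0])<40)&(L[...,2]<215)&(L[...,2]>100);w[:170]=0
for v in range(215,275,6):
    u=np.where(w[v])[0]
    if len(u): print('ring',v,u.min(),u.max(),(u.min()+u.max())/2)
cv2.imwrite("pics/w4c.png",cv2.resize(p[130:300,220:420,::-1],None,fx=3,fy=3))
```

```text
5.3 [620.09022342 -10.46938395 257.01783054] [3.14022362e+00 1.66717371e-04 1.58569782e+00] 0.6656894474779744 [0.41028235 0.48237096 0.2126511 ]
0 256 256 [593.7 109.5  85. ] 94.5
10 257 257 [594.  105.8  85. ] 94.8
20 257 257 [593.9 101.9  85. ] 91.8
30 301 329 [618.9  98.4  85. ] 92.2
40 302 328 [619.   94.4  85. ] 92.1
50 302 328 [619.   90.4  85. ] 91.7
60 302 328 [619.1  86.3  85. ] 92.7
70 302 328 [619.1  82.2  85. ] 92.2
80 302 328 [619.2  78.   85. ] 92.5
90 302 328 [619.2  73.7  85. ] 92.0
100 302 327 [619.   69.4  85. ] 92.4
110 302 327 [619.1  65.   85. ] 92.3
120 302 327 [619.1  60.5  85. ] 91.9
130 303 327 [619.4  56.   85. ] 92.8
140 303 327 [619.5  51.4  85. ] 92.1
150 303 327 [619.5  46.7  85. ] 92.0
160 303 327 [619.6  41.9  85. ] 92.3
170 303 327 [619.7  37.1  85. ] 92.4
180 303 327 [619.7  32.1  85. ] 92.4
190 306 324 [619.8  27.1  85. ] 92.2
ring 227 277 358 317.5
ring 233 264 371 317.5
ring 239 257 379 318.0
ring 245 255 381 318.0
ring 251 254 590 422.0
ring 257 255 602 428.5
ring 263 255 381 318.0
ring 269 202 433 317.5
```

View pics/w4c.png

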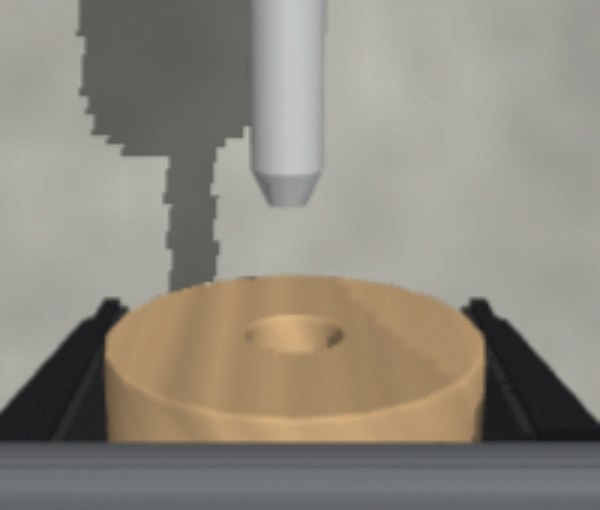

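Bore centre is at u≈318 and the axle at u≈315, so the axle lies 1.4 mm toward tool −y, with directions parallel. I correct for that and thread the ring part way.

Emit:
carry_out:
  series:
    - [0,-0.0014,0,0,0.5]
    - [0.012,-0.0014,0,0,0.5]
    - [0.022,-0.0014,0,0,0.5]
    - [0.03,-0.0014,0,0,0.5]
    - [0.036,-0.0014,0,0,0.5]
    - [0.042,-0.0014,0,0,0.5]
    - [0.042,-0.0014,0,0,0.5]

```text
t: 6.22
eef_pos: [617.8, 32.4, 255.7]
tcp_rot: [-3.142, 0.0, 1.587]
ft_force: [-0.2, -0.9, -0.7]
opening: 0.668
grip_force: 30.0
```

Run:
```python
from h import *
s=env.state();print(s['eef_pos'],s['tcp_rot'],s['opening'],s['ft_force'],s['moment'])
p,d=env.read_camera('wrist');cv2.imwrite("pics/w5c.png",cv2.resize(p[100:300,220:420,::-1],None,fx=3,fy=3))
```

```text
[617.76994168  32.37447726 255.71196018] [-3.14158573e+00  6.71363354e-06  1.58689397e+00] 0.6683319905866044 [-0.20957671 -0.86450996 -0.65744936] [-0.01678795  0.06211477 -0.00936614]
```

View pics/w5c.png

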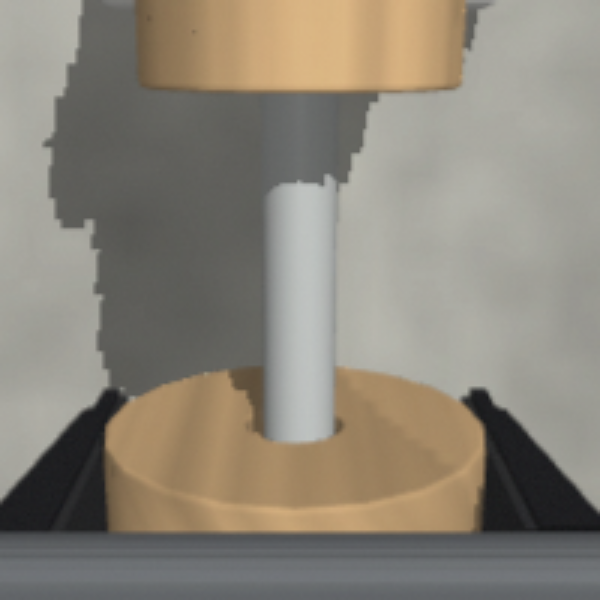

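The axle enters the bore, only about 0.6 mm off centre. I push on.

Emit:
carry_out:
  series:
    - [0.01,0.0005,0,0,0.5]
    - [0.022,0.0005,0,0,0.5]
    - [0.034,0.0005,0,0,0.5]
    - [0.043,0.0005,0,0,0.5]
    - [0.048,0.0005,0,0,0.5]
    - [0.051,0.0005,0,0,0.5]
    - [0.051,0.0005,0,0,0.5]

```text
t: 7.15
eef_pos: [617.5, 83.0, 255.7]
tcp_rot: [3.142, 0.0, 1.586]
ft_force: [1.1, -0.3, -1.0]
opening: 0.668
grip_force: 30.0
```

Emit:
carry_out:
  series:
    - [0.001,0,0,0,0.5]
    - [0.002,0,0,0,0.5]
    - [0.003,0,0,0,0.5]
    - [0.003,0,0,0,0.5]

```text
t: 7.65
eef_pos: [617.4, 86.0, 255.7]
tcp_rot: [3.142, -0.0, 1.586]
ft_force: [-0.2, -0.5, -0.9]
opening: 0.664
grip_force: 30.0
```

Emit:
carry_out:
  series:
    - [0.001,0,0,0,0.5]
    - [0.002,0,0,0,0.5]
    - [0.002,0,0,0,0.5]

```text
t: 8.02
eef_pos: [617.4, 87.6, 255.8]
tcp_rot: [-3.142, 0.001, 1.586]
ft_force: [-0.6, -4.5, -0.5]
opening: 0.669
grip_force: 30.0
```

Emit:
carry_out:
  series:
    - [0.001,0,0,0,0.5]
    - [0.001,0,0,0,0.5]

```text
t: 8.28
eef_pos: [617.5, 87.8, 255.8]
tcp_rot: [-3.141, 0.002, 1.586]
ft_force: [-0.2, -11.2, 0.3]
opening: 0.666
grip_force: 30.0
```

Emit:
carry_out:
  series:
    - [0.0,0,0,0,1]
    - [0,0,0,0,1]
    - [0,0,0,0,1]
    - [0,0,-0.05,0,1]
    - [0,0,-0.1,0,1]
    - [-0.06,-0.025,-0.11,-2,1]
    - [-0.12,-0.05,-0.11,-4,1]
    - [-0.18,-0.075,-0.11,-6,1]
    - [-0.24,-0.1,-0.11,-8,0.8]
    - [-0.3,-0.125,-0.11,-10,0.6]
    - [-0.36,-0.145,-0.11,-11.5,0.6]
    - [-0.39,-0.1554,-0.11,-11.5,0.6]
    - [-0.39,-0.1554,-0.11,-11.5,0.6]
    - [-0.39,-0.1554,-0.11,-11.5,0.6]

```text
t: 10.02
eef_pos: [468.1, -303.0, 365.7]
tcp_rot: [3.142, -0.0, 1.787]
ft_force: [-0.2, -0.1, -0.1]
opening: 0.604
grip_force: 0.0
```

Run:
```python
from h import *
s=env.state();print(s['t'],s['eef_pos'],s['tcp_rot'])
p,d=env.read_camera('scene');np.savez('pics/s2.npz',p=p,d=d);cv2.imwrite('pics/s2.png',cv2.resize(p[130:310,190:510,::-1],None,fx=2.4,fy=2.4))
```

```text
10.025 [ 468.09239805 -302.99906038  365.67969654] [ 3.14153399e+00 -3.79772265e-04  1.78674388e+00]
```

View pics/s2.png

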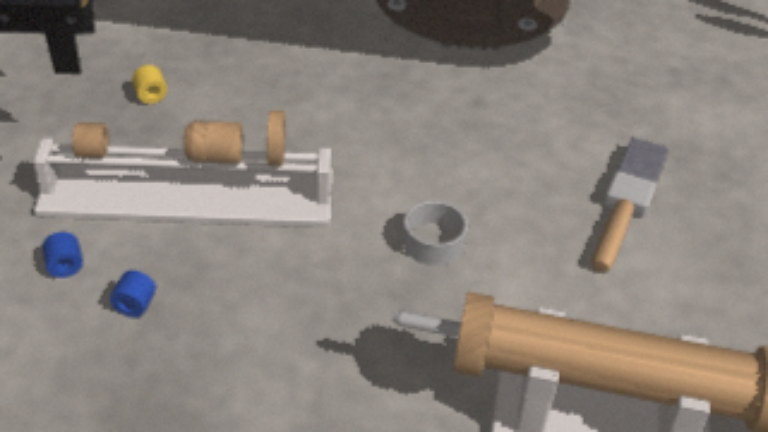

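The crop shows the large ring seated against the barrel at (475,335), and the sleeve, handle and medium ring undisturbed on the rack. I take the sleeve.

Emit:
carry_out:
  series:
    - [-0.0015,0,0.05,0,0.6]
    - [-0.0015,0,0.09,0,0.6]
    - [-0.0015,0,0.115,0,0.6]
    - [-0.0015,0,0.1257,0,0.6]
    - [-0.0015,0,0.1257,0,0.6]
    - [-0.0015,0,0.1257,0,0.2]
    - [-0.0015,0,0.1257,0,0.2]
    - [-0.0015,0,0.1257,0,0.2]
    - [-0.0015,0,0.1257,0,0.2]
    - [-0.0015,0,0.1257,0,0.2]

```text
t: 11.32
eef_pos: [468.4, -304.9, 240.6]
tcp_rot: [3.141, 0.001, 1.787]
ft_force: [-1.9, 0.5, 6.9]
opening: 0.35
grip_force: 30.0
```

Emit:
carry_out:
  series:
    - [0,0,-0.05,0,0.2]
    - [0,0,-0.09,0,0.2]
    - [0.05,0.04,-0.09,3,0.2]
    - [0.1,0.08,-0.09,6,0.2]
    - [0.15,0.12,-0.09,9,0.2]
    - [0.2,0.16,-0.09,11.5,0.2]
    - [0.24,0.195,-0.09,11.5,0.2]
    - [0.2578,0.2101,-0.09,11.5,0.2]
    - [0.2578,0.2101,-0.05,11.5,0.2]
    - [0.2578,0.2101,-0.025,11.5,0.2]
    - [0.2578,0.2101,-0.016,11.5,0.2]
    - [0.2578,0.2101,-0.016,11.5,0.2]
    - [0.2578,0.2101,-0.016,11.5,0.2]

```text
t: 12.95
eef_pos: [618.5, -8.3, 257.1]
tcp_rot: [3.14, 0.0, 1.586]
ft_force: [-1.1, 0.3, 0.4]
opening: 0.351
grip_force: 30.0
```

```bash
cat > chk.py <<'E'
from h import *
def chk(w,name):
    s=env.state();print(s['t'],s['eef_pos'],s['tcp_rot'],s['opening'],s['ft_force'])
    p,d=env.read_camera('wrist');T,K=c2w('wrist',s);P=cloud(d,T,K);L=(P-s['eef_pos'])@tool(s)[:3,:3]
    hsv=cv2.cvtColor(p,cv2.COLOR_RGB2HSV)
    m=(P[...,2]>75)&(abs(P[...,0]-618)<30)&(P[...,1]>10)&(P[...,1]<90)&(hsv[...,1]<70)
    for v in range(60,230,15):
        u=np.where(m[v])[0]
        if len(u): print(v,u.min(),u.max(),(u.min()+u.max())/2)
    g=(hsv[...,1]>60)&(abs(L[...,0])<40)&(abs(L[...,1])<w)&(L[...,2]<215)&(L[...,2]>100);g[:170]=0
    for v in range(215,275,6):
        u=np.where(g[v])[0]
        if len(u): print('part',v,u.min(),u.max(),(u.min()+u.max())/2,'depth',d[v,u].mean().round(),'toolz top',L[v,u,2].min().round(1))
    cv2.imwrite(f"pics/{name}.png",cv2.resize(p[130:300,220:420,::-1],None,fx=3,fy=3))
E
python3 -c "from chk import *;chk(30,'w6c')"
```

```text
12.95 [618.47330581  -8.2951316  257.13989001] [3.13993921e+00 2.17027850e-04 1.58598647e+00] 0.35139672111955256 [-1.12953378  0.29604934  0.42105563]
60 93 497 295.0
75 120 476 298.0
90 129 597 363.0
105 108 534 321.0
120 192 439 315.5
135 148 331 239.5
150 252 628 440.0
165 47 525 286.0
180 306 413 359.5
195 142 536 339.0
210 40 538 289.0
part 227 299 335 317.0 depth 172.0 toolz top 180.8
part 233 287 348 317.5 depth 165.0 toolz top 171.1
part 239 284 351 317.5 depth 161.0 toolz top 163.3
part 245 285 351 318.0 depth 149.0 toolz top 155.8
part 251 285 351 318.0 depth 148.0 toolz top 153.0
part 257 286 350 318.0 depth 149.0 toolz top 152.8
part 263 286 350 318.0 depth 150.0 toolz top 153.1
part 269 257 379 318.0 depth 146.0 toolz top 100.6
```

View pics/w6c.png

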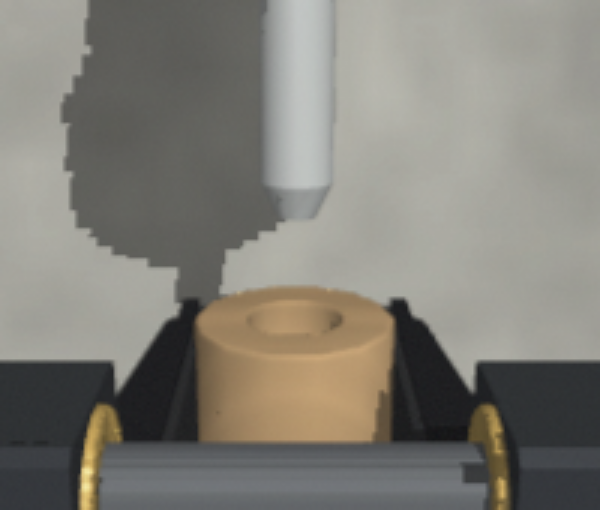

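The sleeve bore (crop 296) lines up with the axle (crop 298) to 0.3 mm. I thread it.

Emit:
carry_out:
  series:
    - [0.012,0.0002,0,0,0.2]
    - [0.02,0.0002,0,0,0.2]
    - [0.028,0.0002,0,0,0.2]
    - [0.038,0.0002,0,0,0.2]
    - [0.048,0.0002,0,0,0.2]
    - [0.058,0.0002,0,0,0.2]
    - [0.064,0.0002,0,0,0.2]
    - [0.066,0.0002,0,0,0.2]
    - [0.067,0.0002,0,0,0.2]

```text
t: 14.12
eef_pos: [617.5, 59.0, 256.0]
tcp_rot: [3.142, 0.0, 1.586]
ft_force: [0.4, -0.4, 0.2]
opening: 0.351
grip_force: 30.0
```

Emit:
carry_out:
  series:
    - [0.001,0,0,0,0.2]
    - [0.002,0,0,0,0.2]
    - [0.003,0,0,0,0.2]
    - [0.003,0,0,0,0.2]

```text
t: 14.62
eef_pos: [617.4, 62.0, 256.1]
tcp_rot: [3.141, 0.0, 1.586]
ft_force: [-0.4, 0.0, -0.6]
opening: 0.346
grip_force: 30.0
```

Emit:
carry_out:
  series:
    - [0.001,0,0,0,0.2]
    - [0.002,0,0,0,0.2]
    - [0.002,0,0,0,0.2]

```text
t: 15.0
eef_pos: [617.4, 63.2, 256.1]
tcp_rot: [-3.142, 0.001, 1.586]
ft_force: [0.9, -8.5, -0.3]
opening: 0.35
grip_force: 30.0
```

Emit:
carry_out:
  series:
    - [0,0,0,0,0.7]
    - [0,0,0,0,0.7]
    - [0,0,0,0,0.7]
    - [0,0,-0.05,0,0.7]
    - [0,0,-0.1,0,0.7]
    - [-0.05,-0.035,-0.11,-2,0.7]
    - [-0.1,-0.07,-0.11,-5,0.7]
    - [-0.15,-0.105,-0.11,-8,0.7]
    - [-0.2,-0.14,-0.11,-10,0.7]
    - [-0.24,-0.17,-0.11,-11.5,0.7]
    - [-0.2494,-0.1782,-0.11,-11.5,0.7]
    - [-0.2494,-0.1782,-0.11,-11.5,0.7]
    - [-0.2494,-0.1782,-0.11,-11.5,0.7]

```text
t: 16.62
eef_pos: [443.7, -187.3, 366.1]
tcp_rot: [3.141, 0.0, 1.788]
ft_force: [0.0, -0.5, -0.9]
opening: 0.7
grip_force: 0.0
```

Run:
```python
from meas import *
s=env.state();print(s['t'],s['eef_pos'],s['tcp_rot'])
p,d=env.read_camera('wrist');np.savez("pics/w7.npz",p=p,d=d,pos=s['eef_pos'],rot=s['tcp_rot'])
for o in parts('pics/w7.npz',.216): print(o['px'].round(),o['c'].round(1),*[round(float(o[k]),1) for k in('top','len','wid')])
p,d=env.read_camera('scene');T,K=c2w('scene');P=cloud(d,T,K)
m=(P[...,2]>80)&(abs(P[...,0]-618)<40)&(P[...,1]<110)&(P[...,1]>20)
q=P[m]
for y in range(20,110,6):
    r=q[abs(q[:,1]-y)<3]
    if len(r): print(y,r[:,2].max().round(1),np.ptp(r[:,0]).round(1))
```

```text
16.625 [ 443.67196272 -187.3257933   366.06541859] [3.14127412e+00 2.69476069e-05 1.78785775e+00]
[315. 197.] [ 441.5 -182.7] 93.6 41.0 38.8
[316. 133.] [ 429.3 -129.2] 108.1 13.1 51.6
26 90.3 7.3
32 94.1 7.6
38 92.6 12.3
44 92.6 8.5
50 101.8 25.5
56 101.9 29.5
62 102.7 30.1
68 102.3 31.0
74 101.7 26.8
80 117.8 52.1
86 116.8 57.3
92 116.5 51.0
98 115.9 56.5
104 115.4 46.6
```

Ring and sleeve profiles are where they should be: sleeve from y≈48 to 76, ring from 76 to 98. Now the handle.

Emit:
carry_out:
  series:
    - [-0.002,-0.0005,0.05,0,0.7]
    - [-0.002,-0.0005,0.09,0,0.7]
    - [-0.002,-0.0005,0.112,0,0.7]
    - [-0.002,-0.0005,0.122,0,0.7]
    - [-0.002,-0.0005,0.122,0,0.7]
    - [-0.002,-0.0005,0.122,0,0.2]
    - [-0.002,-0.0005,0.122,0,0.2]
    - [-0.002,-0.0005,0.122,0,0.2]
    - [-0.002,-0.0005,0.122,0,0.2]
    - [-0.002,-0.0005,0.122,0,0.2]
    - [-0.002,-0.0005,0.122,0,0.2]

```text
t: 18.1
eef_pos: [442.9, -190.2, 244.4]
tcp_rot: [3.141, 0.0, 1.787]
ft_force: [-1.8, 0.4, 6.5]
opening: 0.413
grip_force: 30.0
```

Emit:
carry_out:
  series:
    - [0,0,-0.05,0,0.2]
    - [0,0,-0.09,0,0.2]
    - [0,0.02,-0.09,0,0.2]
    - [0.03,0.06,-0.09,3,0.2]
    - [0.06,0.1,-0.09,6,0.2]
    - [0.09,0.14,-0.09,9,0.2]
    - [0.11,0.18,-0.09,11.5,0.2]
    - [0.1285,0.208,-0.09,11.5,0.2]
    - [0.1285,0.208,-0.05,11.5,0.2]
    - [0.1285,0.208,-0.022,11.5,0.2]
    - [0.1285,0.208,-0.012,11.5,0.2]
    - [0.1285,0.208,-0.012,11.5,0.2]
    - [0.1285,0.208,-0.012,11.5,0.2]

```text
t: 19.73
eef_pos: [618.8, -20.2, 257.2]
tcp_rot: [3.14, 0.0, 1.586]
ft_force: [-0.2, 0.2, 0.9]
opening: 0.415
grip_force: 30.0
```

```bash
python3 -c "from chk import *;chk(33,'w8c')" | grep -v '^[0-9]* [0-9]* [0-9]* '
```

```text
19.725 [618.81176958 -20.19005042 257.19335712] [3.13984664e+00 2.62608152e-04 1.58615063e+00] 0.41453423189540045 [-0.19902213  0.18581389  0.8923415 ]
part 215 278 357 317.5 depth 147.0 toolz top 158.1
part 221 279 357 318.0 depth 143.0 toolz top 151.0
part 227 279 356 317.5 depth 143.0 toolz top 150.6
part 233 278 357 317.5 depth 145.0 toolz top 150.6
part 239 279 357 318.0 depth 145.0 toolz top 150.3
part 245 279 356 317.5 depth 146.0 toolz top 150.4
part 251 279 356 317.5 depth 147.0 toolz top 150.4
part 257 280 356 318.0 depth 147.0 toolz top 150.3
part 263 280 356 318.0 depth 148.0 toolz top 150.5
part 269 245 389 317.0 depth 144.0 toolz top 100.8
```

View pics/w8c.png

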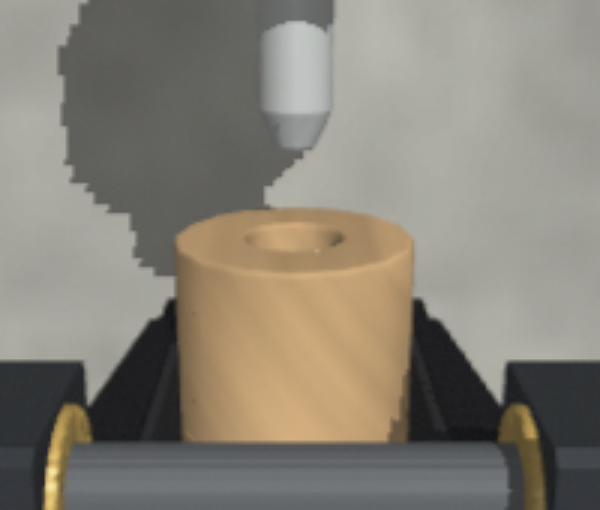

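The axle (crop 296) and the handle bore (crop 295) line up. I fit it.

Emit:
carry_out:
  series:
    - [0.01,0,0,0,0.2]
    - [0.018,0,0,0,0.2]
    - [0.026,0,0,0,0.2]
    - [0.031,0,0,0,0.2]
    - [0.034,0,0,0,0.2]
    - [0.036,0,0,0,0.2]
    - [0.037,0,0,0,0.2]
    - [0.037,0,0,0,0.2]

```text
t: 20.78
eef_pos: [618.0, 16.9, 256.1]
tcp_rot: [3.141, 0.0, 1.586]
ft_force: [-0.1, -0.1, -0.9]
opening: 0.411
grip_force: 30.0
```

Emit:
carry_out:
  series:
    - [0.001,0,0,0,0.2]
    - [0.002,0,0,0,0.2]
    - [0.002,0,0,0,0.2]

```text
t: 21.15
eef_pos: [618.0, 19.0, 256.1]
tcp_rot: [3.142, 0.0, 1.586]
ft_force: [0.3, 0.1, -1.0]
opening: 0.41
grip_force: 30.0
```

Emit:
carry_out:
  series:
    - [0.001,0,0,0,0.2]
    - [0.002,0,0,0,0.2]
    - [0.002,0,0,0,0.2]

```text
t: 21.52
eef_pos: [618.0, 20.9, 256.1]
tcp_rot: [3.141, 0.0, 1.586]
ft_force: [0.4, -1.7, -1.1]
opening: 0.415
grip_force: 30.0
```

Emit:
carry_out:
  series:
    - [0.001,0,0,0,0.2]
    - [0.0015,0,0,0,0.2]
    - [0.0015,0,0,0,0.2]

```text
t: 21.9
eef_pos: [618.0, 21.3, 256.1]
tcp_rot: [3.142, 0.002, 1.586]
ft_force: [-1.3, -10.8, 0.1]
opening: 0.415
grip_force: 30.0
```

Emit:
carry_out:
  series:
    - [0,0,0,0,0.7]
    - [0,0,0,0,0.7]
    - [0,0,0,0,0.7]
    - [0,0,0,0,0.7]
    - [0,0,-0.04,0,0.7]
    - [0,0,-0.09,0,0.7]
    - [-0.04,0,-0.13,0,0.7]
    - [-0.04,0,-0.15,0,0.7]
    - [-0.04,0,-0.15,0,0.7]
    - [-0.04,0,-0.15,0,0.7]

```text
t: 23.15
eef_pos: [618.4, -17.2, 404.9]
tcp_rot: [-3.14, -0.0, 1.587]
ft_force: [0.5, 0.5, -0.7]
opening: 0.697
grip_force: 0.0
```

Run:
```python
from h import *
s=env.state();print(s['t'],s['eef_pos'],s['ft_force'])
p,d=env.read_camera('wrist');T,K=c2w('wrist',s);P=cloud(d,T,K)
m=(P[...,2]>75)&(abs(P[...,0]-618)<45)&(P[...,1]>-30)&(P[...,1]<115);q=P[m]
for y in range(-10,112,4):
    r=q[abs(q[:,1]-y)<2]
    if len(r): print(y,r[:,2].max().round(1),r[:,0].min().round(),r[:,0].max().round())
cv2.imwrite('pics/w9.png',cv2.resize(p[0:260,180:460,::-1],None,fx=2,fy=2))
```

```text
23.15 [618.37320812 -17.19300258 404.93238112] [ 0.50995934  0.47477005 -0.66729012]
-10 306.6 584.0 655.0
-6 311.1 575.0 663.0
-2 317.1 573.0 655.0
2 337.0 573.0 663.0
6 341.6 573.0 663.0
10 342.9 573.0 663.0
14 318.9 573.0 663.0
18 318.3 573.0 663.0
22 104.9 600.0 639.0
26 105.4 600.0 638.0
30 104.9 600.0 638.0
34 105.5 600.0 638.0
38 104.8 599.0 638.0
42 104.9 599.0 638.0
46 104.5 599.0 638.0
50 104.1 600.0 638.0
54 385.5 603.0 636.0
58 101.9 603.0 636.0
62 101.8 603.0 636.0
66 101.8 603.0 635.0
70 102.4 603.0 635.0
74 102.2 603.0 635.0
78 116.5 587.0 650.0
82 116.8 588.0 650.0
86 116.5 588.0 649.0
90 117.1 587.0 649.0
94 117.2 587.0 649.0
98 116.8 587.0 650.0
102 111.2 594.0 642.0
106 111.4 594.0 642.0
110 112.1 594.0 644.0
```

View pics/w9.png

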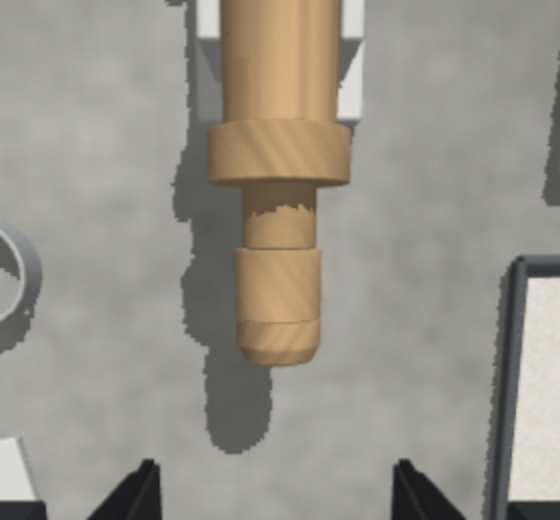

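The picture shows ring (280,153), sleeve (280,215) and handle (278,305) stacked gap-free against the barrel, straight and level, with the gripper clear. I hand it in.

```bash
python3 -c "
from cell import env
print(env.job_done())"
```

```text
the job is handed in; nothing more can be done
None
```

The large ring, sleeve and handle are on the axle, pushed home with no visible gaps; the medium ring is still in the rack, no contact with the bystanders was seen, and the job was handed in at about 23 s (no verdict returned).

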